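# Trip a hidden latch with the release pin to eject a filter tray

### The job

The filter behind the orange tray front is due for a check: take the red-handled release pin from its stand, push its thin rod down through the small hole on top of the orange dock until the hidden latch trips and the tray springs out. Then put the pin back upright, fully down in its stand. Leave the blue tray shut and the other things on the desk where they are.

Things in the scene. Friction and masses are not known exactly. Their poses are not given: they have to be found in the camera images.
- orange_dock: fixed filter-cassette dock, a white and grey box 110 (x) x 80 (y) x 75 mm high, with an orange tray front on its -x side and an orange ring painted round the hole on its top. Origin: centre of the underside; z up; -x is the way the tray comes out. It may stand left or right of the blue dock and is turned a little
- orange_dock_hole (a point): centre of the access hole in the orange dock's top, at the top surface (75 mm above the desk, 12 mm towards the dock's +x from its centre). Vertical round hole, 12 mm wide through a 6 mm plate, with a small chamfer, hollow below; the flat end of the spring latch lies 22 mm below the surface
- orange_dock_latch (a joint): hidden spring latch under the orange dock's hole, m pushed down: 0 = at rest, its flat end 22 mm below the dock's top. It resists with about 2 N at first; the tray is let go at about 0.005 (pin tip 27 mm below the surface, about 4 N); solid stop at 0.010 (32 mm below the surface). It springs back up when let go
- orange_tray (a joint): slide of the orange tray, m: 0 = shut and latched, 0.035 = fully out. Once the latch is tripped the tray comes out by its own spring within about a second and stays out
- orange_tray_front (a point): middle of the face of the orange tray front (58 wide, 36 mm high); it moves with the tray
- blue_dock: the other dock, the same in size and make but with a blue tray front and a blue ring round its hole. Same axes. It must stay shut
- blue_tray (a joint): slide of the blue tray, m: 0 = shut and latched, 0.035 = fully out
- release_pin: loose release pin, 116 mm long, 60 g, standing upright in its stand at the start. Origin: the tip of the rod, z along the rod towards the handle. Steel rod 6 mm in diameter with a round tip from z = 0 to 60 mm, dark collar 24 mm in diameter at z = 60 to 66 mm, red round handle 16 mm in diameter at z = 66 to 116 mm, to be gripped from above in any direction
- pin_stand: fixed aluminium stand, 56 x 56 x 75 mm high on a black foot 80 x 80 x 6 mm. Origin: centre of the underside, z up
- stand_hole (a point): centre of the stand's hole at its top surface, 75 mm above the desk. Vertical round hole, 12 mm wide, right through; the pin's collar rests on the stand's top, so that the pin's tip is then 60 mm below this point
- clamp: bystander: loose aluminium vacuum clamp, 56x74x27 mm, origin at the centre of the underside
- flange: bystander: loose steel blank flange, 55 mm in diameter, 9 mm high, origin at the centre of the underside
- stopper: bystander: loose red-brown rubber stopper, 30 mm in diameter, 27 mm high, origin at the centre of the underside

How it is judged:
On the way, in this order (a step that is already met when the one before it is completed fails the run):
1. the pin's rod is put into the orange dock's hole (tip at least 10 mm deep) while the tray is still shut (z of release_pin in the frame of orange_dock_hole below -0.01 m and horizontal distance between release_pin and orange_dock_hole below 0.01 m and value of joint orange_tray below 0.005 m).
2. the orange tray springs out while the pin is in the hole (value of joint orange_tray above 0.015 m and z of release_pin in the frame of orange_dock_hole below -0.008 m and horizontal distance between release_pin and orange_dock_hole below 0.012 m).
At the end, for the whole second after the job is handed in: The orange tray is out by more than 25 mm of its 35 mm, the blue tray is shut (under 4 mm), and the pin stands upright (within 0.1 rad), released and still, in its stand, its tip at least 55 mm below the stand's top (60 mm when fully down) (value of joint orange_tray above 0.025 m and value of joint blue_tray below 0.004 m and z of release_pin in the frame of stand_hole below -0.055 m and horizontal distance between release_pin and stand_hole below 0.01 m and angle between release_pin's own z axis and vertical below 0.1 rad and linear speed of release_pin below 0.02 m/s); the robot touches nothing.
It fails at once if the blue tray is released (value of joint blue_tray above 0.008 m).
It fails at once if a bystander (clamp, flange or stopper) is shifted by more than 30 mm (distance of any of clamp, flange, stopper from where it was at the start of the episode above 0.03 m).
It also fails if it takes over 48 s, if anything falls off the work surface, if the arm or the gripper's body presses on something with over 40 N, if the wrist force passes 120 N, or if a joint passes its speed limit or range.

### The arm

A 6-joint arm with a two-finger parallel gripper is mounted at the origin on a cart in front of the work surface, level with it; the furniture and walls round the work are solid. World frame = base frame: x ahead of the robot, y to its left, z up, the work surface at z = 0. Lengths are in m, angles in rad, forces in N, time in s.
With the tool pointing down it reaches from about 0.25 to 0.725 m from the base axis. Payload 4 kg.
Tool frame: the origin (TCP) lies midway between the tips of the shut fingers; the grasp point (between the pads) lies 19 mm behind it; z points along the fingers, y is the line along which they close (so a half turn about z gives the same grasp; the last joint's range is limited). The gripper opens to 85 mm and grips with 20 to 120 N. Pads are 22 mm wide; open, the fingers measure 114 mm over their backs; the gripper's body (76 mm by 85 mm) begins 54 mm behind the grasp point. The pads swing forward as they close: fully open they stand 13 mm farther back than shut.
Start: joints at [-1.106, 0.241, 0.005, 1.335, 0, 1.571], TCP at [0.224, -0.447, 0.231] pointing down, gripper open.
Joint ranges: [-2.72, 2.72], [-1.05, 1.87], [-1.09, 1.28], [-1.99, 2.15], [-1.42, 1.44], [-3.14, 3.14]. Speed limits (rad/s): [2.79, 2.79, 3.14, 3.14, 3.14, 3.14].

### API

Orientations are given as a unit quaternion [x, y, z, w].
In Python, from workcell import bot gives the robot as it stands. The module is installed in compiled form; this text tells all that it offers.
- The arm moves only by the tool drive_tool, never from a script. Its arguments are lists of equal length, an entry for each row: "slide": the shift along the tool's x, y, z scaled (see below), a list of three; "rotation": the turn, a rotation vector about the tool's x, y, z scaled (see below), a list of three. A call has exactly 8 rows; each row is the pose to reach, as a shift and turn from the pose commanded when the call began, along the tool's axes at that moment; what a row does not reach only later rows make up. The controller multiplies each number of a shift by 250 mm and each number of a turn by 0.5 rad. A row lasts 1/8 s, in which the tool goes at most 62.5 mm and 10.7 degrees, less where a joint would pass 70% of its speed; a pose out of reach is approached as far as the arm can. A call with a number of a shift or a turn outside -1 to 1 is refused whole. A call with a gripper value outside its range is refused whole. "gripper" is the opening, from 0 (shut) to 1 (fully open), set as the call begins (left out, the last holds). The fingers move at their own pace and stop on an object; the grip force is fixed at half the most. Time passes only in rows, so rows that repeat a pose let the fingers close, or fill a call up. It gives the time, the measured TCP pose, the force, the opening and the grip force at its end, in the units of the state.
- bot.get_obs(): the state, without advancing time (a new reading comes with each control period).
- bot.camera(name): name is "side" or "top"; returns a dict with "image" (400x640x3 uint8, red, green, blue), "z_map" (400x640 float32, m along the optical axis (not along the pixel's ray), 0 where there is no reading), "camera_matrix" (3x3 intrinsics, pixels), "k1" (the pictures are not rectified: a ray, as slopes to the right and down, at radius r is drawn at 1 + k1 r^2 times it, then the intrinsics apply), "xyz" and "orientation" of the camera in the world. Camera axes: x right, y up, looking along -z (the intrinsics and any distortion apply to the point x, -y, -z); pixel columns grow to the right and rows downward; lengths in m; the calibration is good to about 2 mm. A picture is of the moment at which its call begins.
- bot.job_done(): hands the job in; it is judged then, once.
The state is a dict: "clock": time; "joint_pos": joint angles; "joint_vel": joint speeds; "tau": joint torques, N m; "eef_pos": TCP position; "tool_rot": TCP orientation; "ft_force": force on the tool from outside, world axes, zero at the start; "ft_torque": the same for the moment, N m; "grip_width": finger opening in m; "grasp_force": force on a finger pad.
Only numpy, scipy, OpenCV 4.12 (cv2) and the standard library are available. Lean on these libraries where they do the work, as an engineer would, in place of code of your own. Each camera call takes 0.05 s, during which the arm holds its last target. There are 200 camera calls.

## Working session

There is one attempt and no reset: what is moved stays moved. The work goes in short steps, Python scripts to look and compute and a tool call to move; the robot and the scene stay as the last step left them, time stands still between calls to the robot, and variables do not carry over. Pictures are saved under pics/ and viewed, at most 10 in all, crops included, and the job is handed in when it is done.

Besides the shell and the picture viewer there is one more tool, called after ">>>" by a JSON object that holds its "method" and its "body". drive_tool: Moves the arm, as the interface text tells. Shifts and turns lie within -1 to 1; 1 stands for 250 mm of shift or 0.5 rad of turn. Its arguments: {"type":"object","properties":{"slide":{"type":"array","items":{"type":"array","items":{"type":"number"}}},"rotation":{"type":"array","items":{"type":"array","items":{"type":"number"}}},"gripper":{"type":"number"}},"required":["slide","rotation"]}

```bash
mkdir -p pics; cat > h.py <<'E'
import numpy as np, cv2
from scipy.spatial.transform import Rotation as R
from workcell import bot
def snap(n):
    c=bot.camera(n); return c
def pts(c):
    K=c['camera_matrix'];h,w=c['z_map'].shape
    u,v=np.meshgrid(np.arange(w),np.arange(h))
    uv=np.stack([u,v],-1).reshape(-1,1,2).astype(np.float64)
    n=cv2.undistortPoints(uv,K,np.array([c['k1'],0,0,0.])).reshape(h,w,2)
    z=c['z_map'][...,None]
    p=np.concatenate([n[...,:1]*z,-n[...,1:]*z,-z],-1)
    return p@R.from_quat(c['orientation']).as_matrix().T+c['xyz']
def ray(c,u,v,h):
    """point on pixel ray at world height h"""
    n=cv2.undistortPoints(np.array([[[u,v]]],float),c['camera_matrix'],np.array([c['k1'],0,0,0.])).ravel()
    d=R.from_quat(c['orientation']).as_matrix()@[n[0],-n[1],-1]
    o=np.array(c['xyz']);return o+d*(h-o[2])/d[2]
def save(c,f): cv2.imwrite('pics/'+f,c['image'][...,::-1])
E
python3 - <<'E'
from h import *
for n in('top','side'):
    c=snap(n);save(c,n+'1.png');np.savez(n+'1.npz',**c);print(n,c['xyz'],c['orientation'],c['camera_matrix'].tolist(),c['k1'])
o=bot.get_obs();print(o)
E
```

```text
top [ 0.25366245 -0.0124754   1.31058807] [-0.07956328  0.08212806  0.70687968 -0.69802993] [[492.7856022463748, 0.0, 318.4206352317466], [0.0, 492.7856022463748, 193.26738754822694], [0.0, 0.0, 1.0]] -0.06551927959689648
side [0.21542017 0.77249568 0.83078056] [-0.08152431  0.40947073  0.89306786 -0.16768214] [[382.09616401164106, 0.0, 317.84408414777346], [0.0, 382.09616401164106, 187.91999629707607], [0.0, 0.0, 1.0]] 0.006537629875589722
{'clock': 0.1, 'joint_pos': array([-1.10599952e+00,  2.41319908e-01,  3.85360940e-03,  1.33518694e+00,
        1.00470846e-05,  1.57081847e+00]), 'joint_vel': array([-0.0004476 , -0.00074369,  0.0016521 , -0.00207341, -0.00135531,
        0.00048393]), 'tau': array([-5.76321545e-04, -3.73138261e+01,  2.53009808e+01,  1.08591738e-02,
       -3.27528937e-05, -9.54511478e-06]), 'eef_pos': array([ 0.22387101, -0.4464518 ,  0.23050879]), 'tool_rot': array([ 9.73118945e-01,  2.30301232e-01, -2.08955539e-04, -9.04648093e-04]), 'ft_force': array([-0.54025065,  0.06503084,  0.47913201]), 'ft_torque': array([-0.0377143 ,  0.02772269,  0.00612684]), 'grasp_force': 0.0, 'grip_width': 0.08566839071776175}
```

View pics/top1.png

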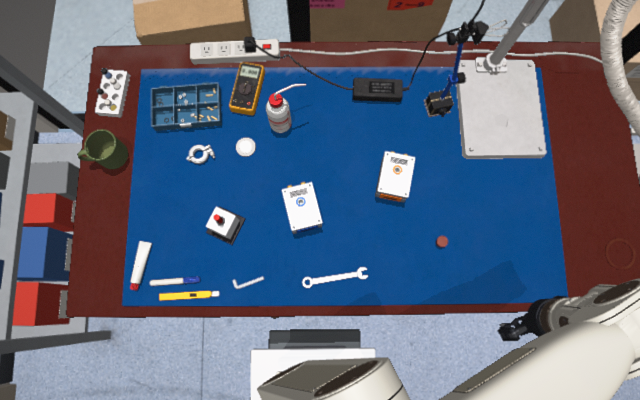

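View pics/side1.png

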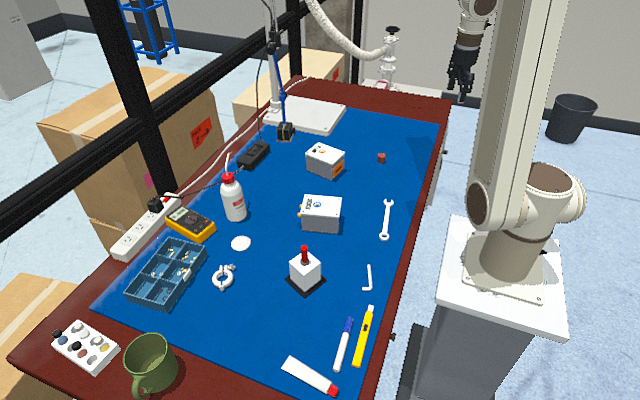

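The top view shows the pin at about (218,219), the blue ring at (301,201), the orange ring at (397,170) and the stopper at (442,242). The side view shows the pin handle at (304,254) and the orange dock at (325,158).

```bash
cat > m.py <<'E'
from h import *
def blob(c,P,x0,x1,y0,y1,kind,zr):
    hsv=cv2.cvtColor(c['image'],cv2.COLOR_RGB2HSV).astype(int);H,S,V=hsv[...,0],hsv[...,1],hsv[...,2]
    m={'red':((H<6)|(H>172))&(S>150)&(V>60),'or':(H>=6)&(H<22)&(S>90)&(V>120),'blue':(H>95)&(H<125)&(S>60)}[kind]
    m=m&(P[...,2]>zr[0])&(P[...,2]<zr[1])
    b=np.zeros_like(m);b[y0:y1,x0:x1]=1;m&=b
    v,u=np.nonzero(m);return u,v,P[m]
if __name__=='__main__':
    C={n:dict(np.load(n+'1.npz')) for n in('top','side')}
    for n,W in(('top',((190,250,195,245),(380,418,148,195),(280,325,180,235))),('side',((280,330,235,275),(300,350,138,180),(295,345,190,235)))):
        c=C[n];P=pts(c)
        u,v,p=blob(c,P,*W[0],'red',(.08,.15));print(n,'pin',len(u),p.mean(0),p.min(0),p.max(0))
        k=p[:,2]>.122;print(' top face',k.sum(),p[k].mean(0),ray(c,u[k].mean(),v[k].mean(),.131))
        for w,col in((W[1],'or'),(W[2],'blue')):
            u,v,p=blob(c,P,*w,col,(.066,.085));print(' ring',col,len(u),p.mean(0),ray(c,(u.min()+u.max())/2,(v.min()+v.max())/2,.075),u.min(),u.max(),v.min(),v.max())
            s=P[w[2]-6:w[3]+6,w[0]-6:w[1]+6].reshape(-1,3);s=s[(s[:,2]>.068)&(s[:,2]<.082)]
            r=cv2.minAreaRect((s[:,:2]*1000).astype(np.float32));print('  dock top',r,s[:,2].mean())
        w=W[0];s=P[w[2]:w[3],w[0]:w[1]].reshape(-1,3);s=s[(s[:,2]>.068)&(s[:,2]<.08)]
        print(' stand',cv2.minAreaRect((s[:,:2]*1000).astype(np.float32)),s[:,2].mean())
E
python3 m.py
```

```text
top pin 37 [0.47051515 0.22937879 0.12307784] [0.46532795 0.22450162 0.09718982] [0.47811341 0.23702387 0.13674595]
 top face 27 [0.47142908 0.23043067 0.12968839] [0.47118745 0.23016535 0.131     ]
 ring or 31 [ 0.60402621 -0.22475838  0.07467565] [ 0.60436023 -0.22480542  0.075     ] 393 401 165 173
  dock top ((591.6422729492188, -222.55860900878906), (80.86581420898438, 113.32647705078125), 76.99732971191406) 0.07489016204388381
 ring blue 40 [0.52183551 0.02801743 0.07485474] [0.52204854 0.02736836 0.075     ] 296 305 197 205
  dock top ((509.1302185058594, 24.964839935302734), (110.81828308105469, 79.89254760742188), 13.435210227966309) 0.07488015284686017
 stand ((472.5715026855469, 232.15037536621094), (57.58856964111328, 56.69681930541992), 64.52666473388672) 0.07458933545529242
side pin 90 [0.47008168 0.23357087 0.1134581 ] [0.46515971 0.2242724  0.08049198] [0.47823991 0.23832536 0.1339717 ]
 top face 37 [0.47126949 0.23205592 0.12958066] [0.47074986 0.23315595 0.131     ]
 ring or 10 [ 0.60020903 -0.22569165  0.07682934] [ 0.60144514 -0.2298788   0.075     ] 319 325 150 152
  dock top ((591.0670166015625, -224.45477294921875), (85.68460083007812, 111.89884948730469), 77.74836730957031) 0.07618580726444955
 ring blue 27 [0.52482619 0.02212033 0.07668066] [0.52430858 0.01558273 0.075     ] 300 333 194 210
  dock top ((509.0177307128906, 22.966827392578125), (110.04889678955078, 84.77758026123047), 12.997762680053711) 0.07589392109221597
 stand ((473.001953125, 229.17681884765625), (57.641395568847656, 58.212520599365234), 65.09343719482422) 0.07542999259812337
```

>>> {"method": "drive_tool", "body": {"slide": [[0.1,-0.1,0],[0.2,-0.2,0],[0.3,-0.3,0],[0.4,-0.4,0],[0.5,-0.5,0],[0.58,-0.56,0],[0.63,-0.59,0],[0.63,-0.59,0]], "rotation": [[0,0,-0.15],[0,0,-0.3],[0,0,-0.45],[0,0,-0.6],[0,0,-0.75],[0,0,-0.9],[0,0,-1],[0,0,-1]], "gripper": 1}}

```text
clock: 1.1
eef_pos: [0.2991, -0.2442, 0.2312]
tool_rot: [0.886, 0.465, -0.0, -0.0]
ft_force: [0.2, 0.2, -0.3]
grip_width: 0.0854
grasp_force: 0.0
```

```bash
cat > g.py <<'E'
from h import *
import sys
def go(x,y,z,yaw=np.pi/2):
    o=bot.get_obs();r=R.from_quat(o['tool_rot']).as_matrix();p=o['eef_pos']
    T=np.array([[np.cos(yaw),np.sin(yaw),0],[np.sin(yaw),-np.cos(yaw),0],[0,0,-1]])
    print('t',round(o['clock'],2),'pos',p.round(4),'yaw',np.arctan2(r[1,0],r[0,0]).round(3),'j',o['joint_pos'].round(2),'w',round(o['grip_width'],4),'f',o['ft_force'].round(1))
    print('slide',(r.T@(np.array([x,y,z])-p)/.25).round(3),'rot',(R.from_matrix(r.T@T).as_rotvec()/.5).round(3))
if __name__=='__main__': go(*map(float,sys.argv[1:]))
E
python3 g.py .471 .231 .18
```

```text
t 1.1 pos [ 0.2991 -0.2442  0.2312] yaw 0.966 j [-0.68  0.01 -0.26  1.3  -0.    1.49] w 0.0854 f [ 0.2  0.2 -0.3]
slide [ 1.955 -0.515  0.204] rot [-1.000e-03  0.000e+00 -1.209e+00]
```

>>> {"method": "drive_tool", "body": {"slide": [[0.14,-0.03,0],[0.28,-0.06,0],[0.42,-0.1,0],[0.56,-0.14,0],[0.7,-0.18,0],[0.84,-0.22,0],[0.96,-0.25,0],[1,-0.26,0]], "rotation": [[0,0,-0.15],[0,0,-0.3],[0,0,-0.45],[0,0,-0.6],[0,0,-0.75],[0,0,-0.9],[0,0,-1],[0,0,-1]]}}

```text
clock: 2.1
eef_pos: [0.3884, -0.0016, 0.2311]
tool_rot: [0.743, 0.669, -0.0, 0.0]
ft_force: [-0.5, 0.8, -0.1]
grip_width: 0.0853
grasp_force: 0.0
```

```bash
python3 g.py .471 .231 .18
```

```text
t 2.1 pos [ 0.3884 -0.0016  0.2311] yaw 1.465 j [-0.    0.02 -0.25  1.3  -0.    1.67] w 0.0853 f [-0.5  0.8 -0.1]
slide [0.96  0.23  0.204] rot [-0.001  0.001 -0.212]
```

>>> {"method": "drive_tool", "body": {"slide": [[0.14,0.03,0],[0.28,0.07,0],[0.42,0.1,0],[0.56,0.13,0],[0.7,0.17,0.05],[0.84,0.2,0.12],[0.94,0.225,0.2],[0.96,0.23,0.2]], "rotation": [[0,0,-0.05],[0,0,-0.1],[0,0,-0.15],[0,0,-0.21],[0,0,-0.21],[0,0,-0.21],[0,0,-0.21],[0,0,-0.21]]}}

```text
clock: 3.1
eef_pos: [0.47, 0.23, 0.1791]
tool_rot: [0.708, 0.707, -0.002, -0.0]
ft_force: [0.4, -0.4, -0.1]
grip_width: 0.0856
grasp_force: 0.0
```

```bash
python3 g.py .471 .231 .086
```

```text
t 3.1 pos [0.47   0.23   0.1791] yaw 1.569 j [ 0.46  0.32 -0.03  1.23 -0.    2.03] w 0.0856 f [ 0.4 -0.4 -0.1]
slide [0.005 0.005 0.373] rot [-0.007  0.005 -0.003]
```

>>> {"method": "drive_tool", "body": {"slide": [[0.005,0.005,0.07],[0.005,0.005,0.14],[0.005,0.005,0.21],[0.005,0.005,0.27],[0.005,0.005,0.32],[0.005,0.005,0.36],[0.005,0.005,0.37],[0.005,0.005,0.37]], "rotation": [[0,0,0],[0,0,0],[0,0,0],[0,0,0],[0,0,0],[0,0,0],[0,0,0],[0,0,0]]}}

```text
clock: 4.1
eef_pos: [0.4717, 0.2319, 0.0889]
tool_rot: [0.707, 0.707, 0.0, 0.0]
ft_force: [-0.2, 0.3, 0.4]
grip_width: 0.0853
grasp_force: 0.0
```

>>> {"method": "drive_tool", "body": {"slide": [[0,0,0],[0,0,0],[0,0,0],[0,0,0],[0,0,0],[0,0,0],[0,0,0],[0,0,0]], "rotation": [[0,0,0],[0,0,0],[0,0,0],[0,0,0],[0,0,0],[0,0,0],[0,0,0],[0,0,0]], "gripper": 0}}

```text
clock: 5.1
eef_pos: [0.4718, 0.2319, 0.0891]
tool_rot: [0.707, 0.707, 0.0, 0.0]
ft_force: [-0.9, -0.4, 2.7]
grip_width: 0.0147
grasp_force: 58.4
```

```bash
python3 g.py .471 .231 .186
```

```text
t 5.1 pos [0.4718 0.2319 0.0891] yaw 1.57 j [ 0.46  0.4  -0.17  1.01  0.    2.03] w 0.0147 f [-0.9 -0.4  2.7]
slide [-0.004 -0.003 -0.388] rot [ 0.001 -0.001 -0.002]
```

>>> {"method": "drive_tool", "body": {"slide": [[0,0,-0.04],[0,0,-0.1],[0,0,-0.17],[0,0,-0.24],[0,0,-0.32],[0,0,-0.39],[0,0,-0.44],[0,0,-0.45]], "rotation": [[0,0,0],[0,0,0],[0,0,0],[0,0,0],[0,0,0],[0,0,0],[0,0,0],[0,0,0]]}}

```text
clock: 6.1
eef_pos: [0.4721, 0.2321, 0.2026]
tool_rot: [0.707, 0.707, 0.001, 0.0]
ft_force: [0.2, 0.2, -0.2]
grip_width: 0.0148
grasp_force: 58.4
```

```bash
python3 g.py .604 -.225 .19
```

```text
t 6.1 pos [0.4721 0.2321 0.2026] yaw 1.57 j [ 0.46  0.3   0.02  1.28 -0.    2.03] w 0.0148 f [ 0.2  0.2 -0.2]
slide [-1.828  0.529  0.05 ] rot [ 0.004 -0.002 -0.002]
```

>>> {"method": "drive_tool", "body": {"slide": [[-0.08,0.02,0],[-0.2,0.06,0],[-0.34,0.1,0],[-0.48,0.14,0],[-0.62,0.18,0],[-0.76,0.22,0],[-0.88,0.25,0],[-0.95,0.27,0]], "rotation": [[0,0,0],[0,0,0],[0,0,0],[0,0,0],[0,0,0],[0,0,0],[0,0,0],[0,0,0]]}}

```text
clock: 7.1
eef_pos: [0.5387, -0.0071, 0.2006]
tool_rot: [0.708, 0.706, -0.0, -0.001]
ft_force: [-0.3, 1.2, -1.2]
grip_width: 0.0144
grasp_force: 58.4
```

>>> {"method": "drive_tool", "body": {"slide": [[-0.1,0.03,0],[-0.24,0.07,0],[-0.38,0.11,0],[-0.52,0.15,0],[-0.66,0.2,0],[-0.78,0.23,0],[-0.86,0.25,0],[-0.88,0.26,0]], "rotation": [[0,0,0],[0,0,0],[0,0,0],[0,0,0],[0,0,0],[0,0,0],[0,0,0],[0,0,0]]}}

```text
clock: 8.1
eef_pos: [0.6036, -0.2265, 0.2004]
tool_rot: [0.708, 0.706, -0.0, -0.001]
ft_force: [-0.2, -0.1, -1.2]
grip_width: 0.0147
grasp_force: 58.5
```

```bash
python3 g.py .604 -.225 .165; python3 - <<'E'
from h import *
a=snap('top');b=snap('side')
np.savez('top2.npz',**a);np.savez('side2.npz',**b)
A=cv2.resize(a['image'][130:230,340:460],None,fx=4,fy=4,interpolation=2);B=cv2.resize(b['image'][80:190,270:390],None,fx=4,fy=4,interpolation=2)[:400]
B=cv2.resize(b['image'][90:190,270:370],None,fx=4,fy=4,interpolation=2)[:,:320]
cv2.imwrite('pics/c2.png',np.hstack([A,B])[...,::-1])
E
```

```text
t 8.1 pos [ 0.6036 -0.2265  0.2004] yaw 1.569 j [-0.36  0.55  0.39  1.41  0.    1.21] w 0.0147 f [-0.2 -0.1 -1.2]
slide [0.006 0.002 0.142] rot [-0.002 -0.001 -0.004]
```

View pics/c2.png

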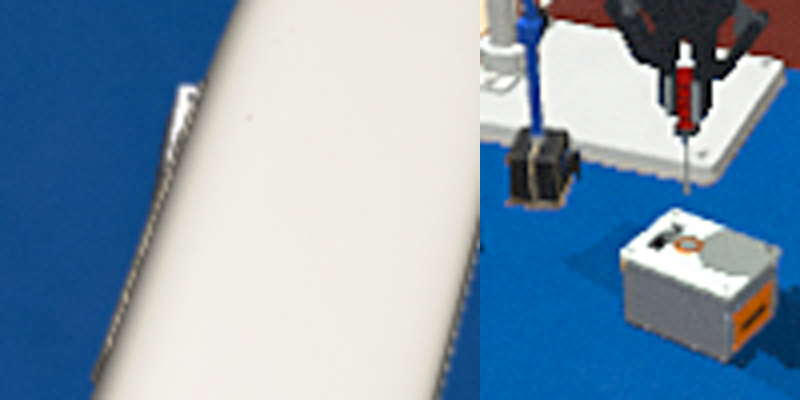

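The crop shows the rod tip at side pixel about (321.5,138), nearly over the orange ring at (322,151). I'll check this with numbers.

```bash
python3 - <<'E'
from h import *
from m import blob
c=dict(np.load('side2.npz'));P=pts(c)
def proj(p):
    q=R.from_quat(c['orientation']).as_matrix().T@(np.array(p)-c['xyz'])
    return cv2.projectPoints(np.array([[q[0],-q[1],-q[2]]]),np.zeros(3),np.zeros(3),c['camera_matrix'],np.array([c['k1'],0,0,0.]))[0].ravel()
for n,p in(('tip',(.6036,-.2265,.1264)),('collar',(.6036,-.2265,.1864)),('hole',(.604,-.225,.075)),('hole+x3',(.607,-.225,.075)),('hole+y3',(.604,-.222,.075))):print(n,proj(p))
u,v,p=blob(c,P,305,340,100,125,'red',(.15,.3))
print('handle',len(u),np.median(p,0),u.mean(),v.mean(),'exp col',proj((.6036,-.2265,p[:,2].mean())))
u,v,p=blob(c,P,312,332,143,158,'or',(.06,.09));print('ring',len(u),u.mean(),v.mean(),u.min(),u.max(),v.min(),v.max())
g=c['image'].astype(int)[122:145,314:330]
bg=np.median(g,axis=1,keepdims=True);d=np.abs(g-bg).sum(2)
for i in range(23):
    w=np.clip(d[i]-30,0,None);print(122+i,w.sum(),(w*np.arange(314,330)).sum()/max(w.sum(),1),P[122+i,322].round(3))
E
```

```text
tip [321.01316493 138.72591193]
collar [320.95967269 123.05135547]
hole [320.78885361 151.61867544]
hole+x3 [319.96980281 151.43787501]
hole+y3 [320.47124    152.09540115]
handle 54 [ 0.60411084 -0.22264448  0.22411351] 320.64814814814815 113.4074074074074 exp col [320.92467589 112.7847855 ]
ring 15 322.0 150.6 319 325 149 152
122 3159.0 321.32636910414686 [ 0.6   -0.226  0.191]
123 3013.0 320.948556256223 [ 0.598 -0.222  0.19 ]
124 844.0 320.86611374407585 [ 0.694 -0.471  0.025]
125 620.0 320.7217741935484 [ 0.693 -0.467  0.023]
126 247.0 321.00607287449395 [ 0.688 -0.456  0.026]
127 252.5 322.35247524752475 [ 0.688 -0.455  0.022]
128 640.0 323.90390625 [ 0.685 -0.447  0.022]
129 428.0 321.2920560747664 [ 0.681 -0.437  0.024]
130 1036.0 322.80694980694983 [ 0.678 -0.428  0.026]
131 588.0 325.4574829931973 [ 0.677 -0.426  0.022]
132 305.0 326.37377049180327 [ 0.677 -0.428  0.017]
133 234.5 324.6204690831556 [ 0.677 -0.427  0.013]
134 439.0 320.13211845102506 [ 0.676 -0.425  0.01 ]
135 1065.5 319.6818395119662 [ 0.677 -0.427  0.004]
136 537.0 323.7225325884544 [ 0.675 -0.422  0.003]
137 326.5 321.23277182235836 [ 0.671 -0.411  0.005]
138 146.0 321.33561643835617 [ 0.671 -0.411  0.   ]
139 0.0 0.0 [ 0.667 -0.401  0.003]
140 0.0 0.0 [ 0.665 -0.395  0.003]
141 0.0 0.0 [ 0.664 -0.391  0.001]
142 958.0 318.5563674321503 [ 0.66  -0.383  0.002]
143 2306.0 319.8859496964441 [ 0.659 -0.38  -0.001]
144 2338.0 325.2089392643285 [ 0.616 -0.268  0.076]
```

>>> {"method": "drive_tool", "body": {"slide": [[0.006,0.002,0.03],[0.012,0.002,0.07],[0.012,0.002,0.11],[0.012,0.002,0.15],[0.012,0.002,0.17],[0.012,0.002,0.18],[0.012,0.002,0.18],[0.012,0.002,0.18]], "rotation": [[0,0,0],[0,0,0],[0,0,0],[0,0,0],[0,0,0],[0,0,0],[0,0,0],[0,0,0]]}}

```text
clock: 9.2
eef_pos: [0.6044, -0.223, 0.1567]
tool_rot: [0.708, 0.707, 0.0, 0.0]
ft_force: [-0.8, -0.8, -0.9]
grip_width: 0.0147
grasp_force: 58.5
```

```bash
python3 g.py .604 -.2235 .145; python3 - <<'E'
from h import *
b=snap('side');np.savez('side3.npz',**b)
cv2.imwrite('pics/c3.png',cv2.resize(b['image'][110:170,282:362],None,fx=9,fy=9,interpolation=2)[...,::-1])
E
```

```text
t 9.2 pos [ 0.6044 -0.223   0.1567] yaw 1.57 j [-0.35  0.57  0.3   1.3   0.    1.22] w 0.0147 f [-0.8 -0.8 -0.9]
slide [-0.002 -0.002  0.047] rot [ 0.001  0.    -0.002]
```

View pics/c3.png

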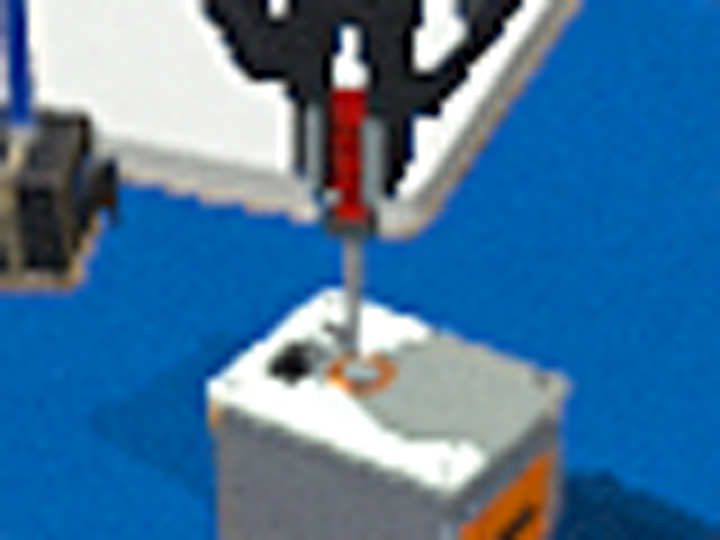

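The rod tip at crop (354,358) will land about 7 crop pixels left of the ring centre (361,373). That puts the hole about 2 mm further to -x and 1.5 mm to -y, so I'll shift by that much and lower gently.

>>> {"method": "drive_tool", "body": {"slide": [[-0.006,-0.008,0],[-0.006,-0.008,0.01],[-0.006,-0.008,0.02],[-0.006,-0.008,0.028],[-0.006,-0.008,0.036],[-0.006,-0.008,0.044],[-0.006,-0.008,0.05],[-0.006,-0.008,0.05]], "rotation": [[0,0,0],[0,0,0],[0,0,0],[0,0,0],[0,0,0],[0,0,0],[0,0,0],[0,0,0]]}}

```text
clock: 10.25
eef_pos: [0.602, -0.2243, 0.1436]
tool_rot: [0.707, 0.707, -0.0, -0.0]
ft_force: [-0.3, 0.0, -1.3]
grip_width: 0.0141
grasp_force: 58.5
```

>>> {"method": "drive_tool", "body": {"slide": [[0,0,0.008],[0,0,0.016],[0,0,0.024],[0,0,0.032],[0,0,0.038],[0,0,0.04],[0,0,0.04],[0,0,0.04]], "rotation": [[0,0,0],[0,0,0],[0,0,0],[0,0,0],[0,0,0],[0,0,0],[0,0,0],[0,0,0]]}}

```text
clock: 11.25
eef_pos: [0.6022, -0.2243, 0.1339]
tool_rot: [0.707, 0.707, 0.0, 0.0]
ft_force: [0.0, -0.0, 0.2]
grip_width: 0.015
grasp_force: 58.5
```

>>> {"method": "drive_tool", "body": {"slide": [[0,0,0.01],[0,0,0.02],[0,0,0.03],[0,0,0.04],[0,0,0.048],[0,0,0.054],[0,0,0.054],[0,0,0.054]], "rotation": [[0,0,0],[0,0,0],[0,0,0],[0,0,0],[0,0,0],[0,0,0],[0,0,0],[0,0,0]]}}

```text
clock: 12.25
eef_pos: [0.6022, -0.2243, 0.1205]
tool_rot: [0.707, 0.707, 0.0, 0.0]
ft_force: [-0.7, -0.0, 2.3]
grip_width: 0.0146
grasp_force: 58.6
```

```bash
python3 g.py .602 -.2243 .2; python3 - <<'E'
from h import *
b=snap('side');cv2.imwrite('pics/c4.png',cv2.resize(b['image'][110:190,282:362],None,fx=7,fy=7,interpolation=2)[...,::-1])
E
```

```text
t 12.25 pos [ 0.6022 -0.2243  0.1205] yaw 1.57 j [-0.36  0.58  0.23  1.22  0.    1.22] w 0.0146 f [-0.7 -0.   2.3]
slide [ 0.    -0.001 -0.318] rot [ 0.001  0.    -0.002]
```

View pics/c4.png

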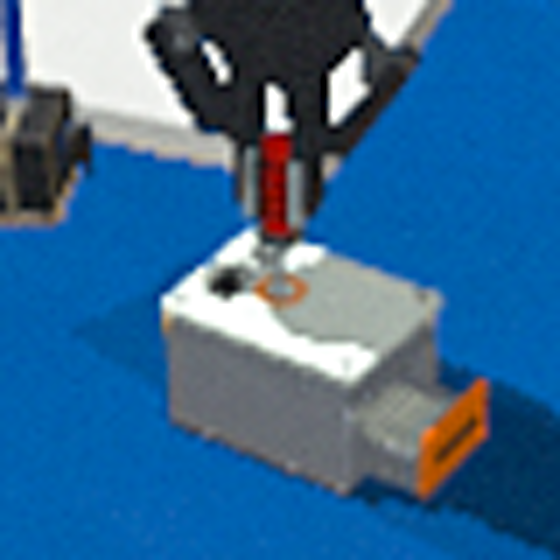

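The orange tray front now stands well out, at crop (455,440), with the pin still in the hole. Next I lift and return.

>>> {"method": "drive_tool", "body": {"slide": [[0,0,-0.03],[0,0,-0.07],[0,0,-0.12],[0,0,-0.17],[0,0,-0.22],[0,0,-0.28],[0,0,-0.32],[0,0,-0.33]], "rotation": [[0,0,0],[0,0,0],[0,0,0],[0,0,0],[0,0,0],[0,0,0],[0,0,0],[0,0,0]]}}

```text
clock: 13.3
eef_pos: [0.6026, -0.2245, 0.204]
tool_rot: [0.707, 0.707, 0.0, 0.001]
ft_force: [0.1, -0.1, -0.5]
grip_width: 0.0144
grasp_force: 58.6
```

>>> {"method": "drive_tool", "body": {"slide": [[0.08,-0.02,0],[0.2,-0.06,0],[0.34,-0.1,0],[0.48,-0.14,0],[0.62,-0.18,0],[0.76,-0.22,0],[0.88,-0.25,0],[0.95,-0.27,0]], "rotation": [[0,0,0],[0,0,0],[0,0,0],[0,0,0],[0,0,0],[0,0,0],[0,0,0],[0,0,0]]}}

```text
clock: 14.3
eef_pos: [0.5342, 0.0146, 0.2025]
tool_rot: [0.707, 0.707, -0.0, -0.0]
ft_force: [0.0, 0.7, -0.5]
grip_width: 0.0145
grasp_force: 58.6
```

>>> {"method": "drive_tool", "body": {"slide": [[0.1,-0.03,0],[0.24,-0.07,0],[0.38,-0.11,0],[0.52,-0.15,0],[0.66,-0.2,0],[0.78,-0.23,0],[0.86,-0.25,0],[0.87,-0.25,0]], "rotation": [[0,0,0],[0,0,0],[0,0,0],[0,0,0],[0,0,0],[0,0,0],[0,0,0],[0,0,0]]}}

```text
clock: 15.3
eef_pos: [0.4724, 0.2315, 0.2025]
tool_rot: [0.707, 0.707, -0.0, 0.0]
ft_force: [-0.4, 0.1, -0.0]
grip_width: 0.0145
grasp_force: 58.6
```

```bash
python3 g.py .472 .232 .16; python3 - <<'E'
from h import *
b=snap('side');cv2.imwrite('pics/c5.png',cv2.resize(b['image'][200:300,260:360],None,fx=6,fy=6,interpolation=2)[...,::-1])
E
```

```text
t 15.3 pos [0.4724 0.2315 0.2025] yaw 1.572 j [ 0.46  0.31  0.02  1.28 -0.    2.03] w 0.0145 f [-0.4  0.1 -0. ]
slide [ 0.002 -0.001  0.17 ] rot [-0.     0.001  0.002]
```

View pics/c5.png

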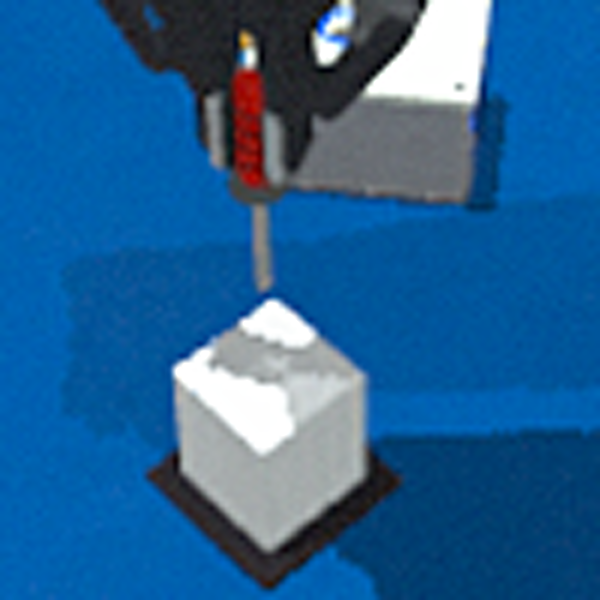

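The pin hangs straight over the stand top, with its tip at crop (265,288) and the stand top centred near (270,372). I'll lower it and watch the force.

>>> {"method": "drive_tool", "body": {"slide": [[0,0,0.04],[0,0,0.09],[0,0,0.14],[0,0,0.18],[0,0,0.21],[0,0,0.225],[0,0,0.24],[0,0,0.24]], "rotation": [[0,0,0],[0,0,0],[0,0,0],[0,0,0],[0,0,0],[0,0,0],[0,0,0],[0,0,0]]}}

```text
clock: 16.35
eef_pos: [0.4726, 0.2309, 0.1428]
tool_rot: [0.707, 0.707, -0.0, -0.0]
ft_force: [0.1, 0.3, -0.4]
grip_width: 0.0143
grasp_force: 58.6
```

>>> {"method": "drive_tool", "body": {"slide": [[0.002,0,0.03],[0.003,0,0.07],[0.003,0,0.11],[0.003,0,0.145],[0.003,0,0.175],[0.003,0,0.195],[0.003,0,0.207],[0.003,0,0.207]], "rotation": [[0,0,0],[0,0,0],[0,0,0],[0,0,0],[0,0,0],[0,0,0],[0,0,0],[0,0,0]]}}

```text
clock: 17.35
eef_pos: [0.4726, 0.2316, 0.091]
tool_rot: [0.707, 0.707, -0.0, -0.0]
ft_force: [0.2, 0.2, -1.3]
grip_width: 0.0142
grasp_force: 58.6
```

>>> {"method": "drive_tool", "body": {"slide": [[0,0,0.005],[0,0,0.005],[0,0,0.005],[0,0,0.005],[0,0,0.005],[0,0,0.005],[0,0,0.005],[0,0,0.005]], "rotation": [[0,0,0],[0,0,0],[0,0,0],[0,0,0],[0,0,0],[0,0,0],[0,0,0],[0,0,0]], "gripper": 1}}

```text
clock: 18.35
eef_pos: [0.4726, 0.2316, 0.0898]
tool_rot: [0.707, 0.707, 0.0, 0.0]
ft_force: [-0.4, -0.6, -0.1]
grip_width: 0.0854
grasp_force: 0.0
```

>>> {"method": "drive_tool", "body": {"slide": [[0,0,-0.04],[0,0,-0.1],[0,0,-0.17],[0,0,-0.24],[0,0,-0.32],[0,0,-0.39],[0,0,-0.44],[0,0,-0.45]], "rotation": [[0,0,0],[0,0,0],[0,0,0],[0,0,0],[0,0,0],[0,0,0],[0,0,0],[0,0,0]]}}

```text
clock: 19.35
eef_pos: [0.4732, 0.2319, 0.2038]
tool_rot: [0.707, 0.707, 0.001, 0.0]
ft_force: [-0.1, -0.1, -1.0]
grip_width: 0.0854
grasp_force: 0.0
```

```bash
python3 - <<'E'
from h import *
from m import blob
c=snap('side');save(c,'side6.png');P=pts(c)
u,v,p=blob(c,P,280,330,235,275,'red',(.07,.15));print(len(u),p.min(0),p.max(0),u.min(),u.max(),v.min(),v.max())
E
```

```text
85 [0.46561819 0.22477815 0.08317478] [0.47779139 0.2385933  0.13373385] 301 306 246 262
```

View pics/side6.png

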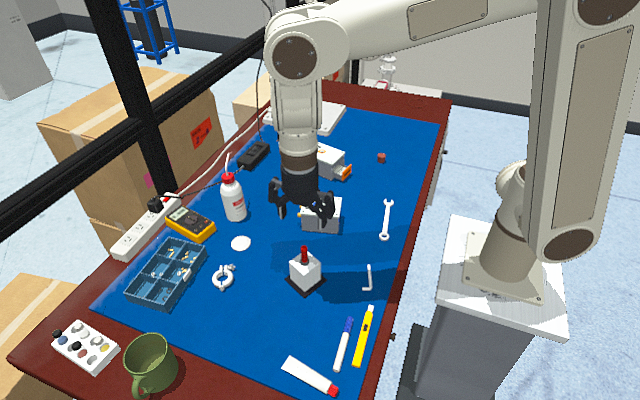

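The pin stands upright and fully seated at (304,254), with its handle top at about 0.131 m as at the start. The orange tray is out at (345,172), the bystanders have not moved, and the gripper is clear.

```bash
python3 -c "
from workcell import bot
print(bot.job_done())"
```

```text
the job is handed in; nothing more can be done
None
```

The job is handed in: the orange tray sprang out with the pin in its hole, the pin is back upright and fully down in its stand, and in the last picture the blue dock and the other items looked untouched (about 19 s of the 48 s used; no verdict was returned).

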